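Throw a spoiled quadrant cast into the bench pedal bin

TASK

The small straight quadrant cast with the broken tooth is spoiled: throw it into the bench waste bin. Step the bin's pedal right down to its stop so that the lid swings over and stays open, let the pedal come back up, then put the cast in and leave the lid standing open for the next scraps. Leave the good horseshoe casts and the other things on the bench where they are.

Things in the scene. Friction and masses are not known exactly. Their poses are not given: they have to be found in the camera images.
- bin: round steel pedal bin, 170 mm across, rim 200 mm up, fixed to the bench. Origin: centre of its underside. Its x axis runs level from the pedal (front, roughly towards the robot) to the lid hinge (back, 96 mm behind the bin's axis, 206 mm up); z up. Mouth 160 mm across inside; inner floor 57 mm above the bench
- pedal (a joint): pedal angle, rad: 0 = up at rest, grows as it is pressed, 0.22 = down on its stop. It turns about a level axis 35 mm in front of the bin's axis and 30 mm above the bench. Pressed slowly at the pad's middle it takes 7 to 9 N all the way, then is stopped hard; its spring lifts it again when let go
- pedal_pad (a point): middle of the top of the pedal's rubber-faced pad, 48 mm long (out from the bin) by 64 mm wide; 131 mm in front of the bin's axis (46 mm clear of the bin's wall), 43 mm above the bench at rest, about 21 mm lower at the stop. The wall rises 200 mm behind the pad: lean the tool's upper end away from the bin by 25 to 40 degrees
- lid (a joint): angle of the bin's round steel lid (176 mm across, hinged at the back), rad: 0 = shut, 1.57 = upright, 1.92 = open, leaning back on its stop. The pedal's rod raises it to 8 times the pedal's angle: only the last of the pedal's travel (from 0.20) takes it past upright, where it stays open after the pedal is let go; let go sooner, it falls shut. Open, its top is 380 mm up
- bin_mouth (a point): centre of the bin's mouth, 200 mm above the bench, on the bin's axis
- quadrant_cast: the spoiled cast: off-white stone, a straight block 66 mm long (its x axis) and 28 mm wide (its y axis), 24 mm high, with a 16 mm wide ridge and a single row of teeth on top, 37 mm high in all, one tooth broken off. Weighs about 0.09 kg. Lies flat on the bench; origin: centre of its underside. Grip it across its 28 mm width
- arch_cast_a: good cast, leave it: off-white stone, D-shaped, about 64 mm by 64 mm and 32 mm high, with a horseshoe row of teeth. Origin: centre of its underside
- arch_cast_b: another good horseshoe cast of the same shape and size, leave it. Origin: centre of its underside
- articulator: aluminium articulator with two casts mounted in it, about 110 mm long, 115 mm wide and 125 mm high, leave it. Origin: centre of its underside
- bowl: dark green mixing bowl, 128 mm across, 80 mm high, leave it. Origin: centre of its underside
- tool_mug: dark blue mug, 80 mm across, 95 mm high, with hand tools standing in it up to 155 mm, leave it. Origin: centre of its underside
- spatula: plaster spatula, 225 mm long (its x axis), wooden handle, lying on the bench, leave it. Origin: near its middle, underside
- impression_tray: U-shaped steel impression tray with a short handle, about 100 mm long, 70 mm wide, 18 mm high, leave it. Origin: near its middle, underside
- separator_jar: brown glass jar, 62 mm across, 75 mm high, leave it. Origin: centre of its underside
There are look-alikes about, which are no part of the job. What is shaped like the quadrant_cast but green or purple is not meant.

How it is judged:
On the way, in this order (a step that is already met when the one before it is completed fails the run):
1. the pedal is pressed down to its stop (value of joint pedal above 0.2 rad), for 0.1 s.
2. the pedal is let go and back up, and the lid stays open (value of joint pedal below 0.04 rad and value of joint lid above 1.7 rad), for 0.2 s.
At the end, for the whole second after the job is handed in: the quadrant cast lies at rest inside the bin (its underside's centre within 85 mm of the bin's axis and 40 to 150 mm above the bench), the lid stands open (beyond 1.7 rad) and the pedal is back up (under 0.04 rad) (all of step 2 and horizontal distance between quadrant_cast and bin_mouth below 0.085 m and z of quadrant_cast in the frame of bin between 0.04 and 0.15 m and linear speed of quadrant_cast below 0.05 m/s); the robot touches nothing.
It fails at once if a good cast is moved by more than 30 mm (distance of any of arch_cast_a, arch_cast_b from where it was at the start of the episode above 0.03 m).
It fails at once if another thing on the bench is moved by more than 40 mm (distance of any of articulator, bowl, tool_mug, spatula, impression_tray, separator_jar from where it was at the start of the episode above 0.04 m).
It also fails if it takes over 54 s, if anything falls off the work surface, if the arm or the gripper's body presses on something with over 40 N, if the wrist force passes 120 N, or if a joint passes its speed limit or range.

ROBOT

A 7-joint arm with a two-finger parallel gripper is mounted at the origin on the work surface. World frame = base frame: x ahead of the robot, y to its left, z up, the work surface at z = 0. Lengths are in m, angles in rad, forces in N, time in s.
With the tool pointing down it reaches from about 0.375 to 0.925 m from the base axis. Payload 3.1 kg.
Tool frame: the origin (TCP) lies at the very end of the fingers, on their centre line; the grasp point (between the pads) lies bot.tcp_to_grasp behind it (bot.tcp_to_grasp is the distance from the TCP to the grasp point, in m); z points along the fingers, y is the line along which they close (so a half turn about z gives the same grasp; the last joint's range is limited). The gripper opens to 85 mm and grips with 20 to 120 N. Pads are 22 mm wide; open, the fingers measure 114 mm over their backs; the gripper's body (76 mm by 85 mm) begins 54 mm behind the grasp point. The pads swing forward as they close: fully open they stand 13 mm farther back than shut.
Start: joints at [1.052, 0.383, 0.044, 1.598, -0.018, 1.161, -0.05], TCP at [0.266, -0.593, 0.231] pointing down, gripper open.
Joint ranges: [-2.61, 2.61], [-0.41, 2.15], [-1.48, 1.57], [0, 2.5], [-1.57, 4.71], [0.05, 1.97], [-2.85, 2.85]. Speed limits (rad/s): [2.79, 2.79, 3.14, 3.14, 3.14, 3.14, 3.14].

INTERFACE

Orientations are given as a unit quaternion [w, x, y, z].
In Python, from station import bot, camera, camera_params gives the robot as it stands.
- The arm moves only by the tool drive_tool, never from a script. Its argument "commands" is a list that holds one entry, the list of rows, each a list of 7 numbers: the shift along the world's x, y, z in mm, then the turn, a rotation vector about the world's x, y, z in rad, then the opening, from 0 (shut) to 1 (fully open). A call has 1 to 12 rows; each row is the pose to reach, as a shift and turn from the pose commanded when the call began; what a row does not reach only later rows make up. A row lasts 1/8 s, in which the tool goes at most 62.5 mm and 10.7 degrees, less where a joint would pass 70% of its speed; a pose out of reach is approached as far as the arm can. A call with a gripper value outside its range is refused whole. The fingers move at their own pace and stop on an object; "grip_force" is the grip in N (left out, the last holds). Time passes only in rows, so rows that repeat a pose let the fingers close. It gives the time, the measured TCP pose, the force, the opening and the grip force at its end, in the units of the state.
- bot.get_obs(): the state, without advancing time (a new reading comes with each control period).
- camera(name): name is "scene" or "top"; returns the picture (420x560x3 uint8, red, green, blue); there is no depth.
- camera_params(name): a dict with "vertical_fov" (degrees; the focal length in pixels is half the picture's height over the tangent of half this angle, whatever the lens; pixels are square), "cx", "cy" (the principal point, pixels), "R" (3x3) and "t" (3): a world point X has camera coordinates R X + t. Camera axes: x right, y down, z forward; pixel columns grow to the right and rows downward; lengths in m; the calibration is good to about 2 mm. A picture is of the moment at which its call begins. camera_params takes no time and is no camera call.
- bot.close_job(): hands the job in; it is judged then, once.
The state is a dict: "clock": time; "q": joint angles; "qvel": joint speeds; "joint_torque": joint torques, N m; "tool_pos": TCP position; "tool_rot": TCP orientation; "ft_force": force on the tool from outside, world axes, zero at the start; "ft_torque": the same for the moment, N m; "finger_gap": finger opening in m; "grip_force": force on a finger pad.
Only numpy, scipy, OpenCV 4.12 (cv2) and the standard library are available. Lean on these libraries where they do the work, as an engineer would, in place of code of your own. Each camera call takes 0.05 s, during which the arm holds its last target. There are 200 camera calls.

## Working session

There is one attempt and no reset: what is moved stays moved. The work goes in short steps, Python scripts to look and compute and a tool call to move; the robot and the scene stay as the last step left them, time stands still between calls to the robot, and variables do not carry over. Pictures are saved under pics/ and viewed, at most 13 in all, crops included, and the job is handed in when it is done.

Besides the shell and the picture viewer there is one more tool, called as a command line: name --argument value ..., lists and objects as JSON in quotes. drive_tool: Moves the arm, as the interface text tells. Its arguments: {"type":"object","properties":{"commands":{"type":"array","items":{"type":"array","items":{"type":"array","items":{"type":"number"}}}},"grip_force":{"type":"number"}},"required":["commands"]}

```bash
mkdir -p pics; python3 - <<'E'
from station import bot,camera,camera_params
import cv2
for n in("scene","top"):
    cv2.imwrite(f"pics/{n}0.png",camera(n)[:,:,::-1]); print(n,camera_params(n))
o=bot.get_obs();print(o,bot.tcp_to_grasp)
E
```

```text
scene {'vertical_fov': 42.92015936165478, 'cx': 278.0440690854558, 'cy': 207.61560883021468, 'R': array([[-0.31255453,  0.9498154 , -0.01266372],
       [ 0.78265483,  0.24994659, -0.57006852],
       [-0.53829461, -0.18808883, -0.82149955]]), 't': array([ 0.14479957, -0.33467636,  1.98918022])}
top {'vertical_fov': 54.73036547644535, 'cx': 282.63036808773927, 'cy': 211.1760519916375, 'R': array([[-0.02076095, -0.99966989,  0.01513613],
       [-0.98957609,  0.01838868, -0.14283217],
       [ 0.14250668, -0.01794369, -0.98963118]]), 't': array([0.01282651, 0.58836848, 1.22774821])}
{'clock': 0.1, 'q': array([ 1.05219529,  0.38381848,  0.04384829,  1.59942433, -0.01788763,
        1.16118831, -0.04991067]), 'qvel': array([-4.24107273e-04, -2.56886419e-03,  1.08358945e-03, -5.42895782e-03,
        3.00681983e-04, -8.17492038e-06,  7.26631268e-04]), 'joint_torque': array([ 2.83851819e-03, -4.34732080e+01,  1.02940455e+00, -2.50454271e+01,
        1.08781579e-02,  5.51723104e-03, -1.90291593e-05]), 'tool_pos': array([ 0.26515773, -0.5925173 ,  0.22996738]), 'tool_rot': array([-1.17849694e-03,  9.77940013e-01,  2.08882347e-01, -3.26755943e-04]), 'ft_force': array([ 1.27064494,  0.10037022, -0.04985785]), 'ft_torque': array([0.0178864 , 0.02206651, 0.02207648]), 'grip_force': 0.0, 'finger_gap': 0.08522900406579158} 0.0187
```

View pics/scene0.png

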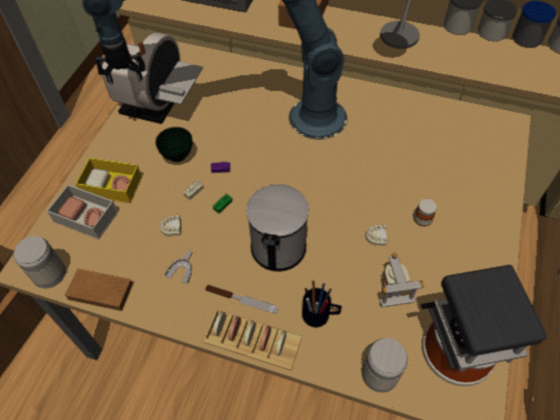

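View pics/top0.png

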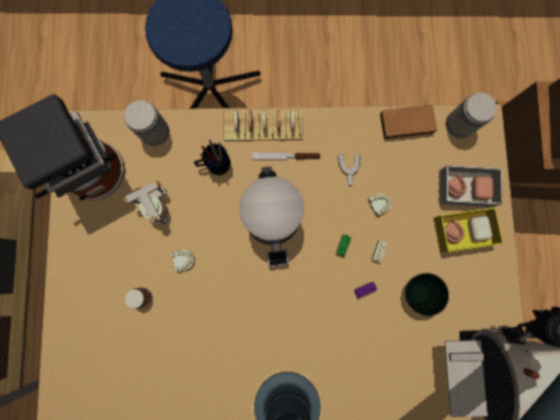

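Candidates for the quadrant: white at top (379,252) / scene (193,189), green at (343,245), purple at (366,290). The white one fits, since green and purple are excluded. The bin is at top (272,209), with its pedal at (278,258) and its hinge at (267,175). I'll confirm these in an enlarged crop.

```bash
python3 - <<'E'
import cv2,numpy as np
t=cv2.imread("pics/top0.png");s=cv2.imread("pics/scene0.png")
r=lambda im,x,y,w,h,k:cv2.resize(im[y:y+h,x:x+w],None,fx=k,fy=k,interpolation=cv2.INTER_CUBIC)
a=r(t,359,232,40,40,10); b=r(s,173,170,40,40,10)   # 400 each
cv2.imwrite("pics/cast.png",np.hstack([a,b]))
cv2.imwrite("pics/bin.png",np.hstack([r(t,230,160,80,120,5),r(s,235,180,80,120,5)]))
E
```

```text
(no output)
```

View pics/cast.png

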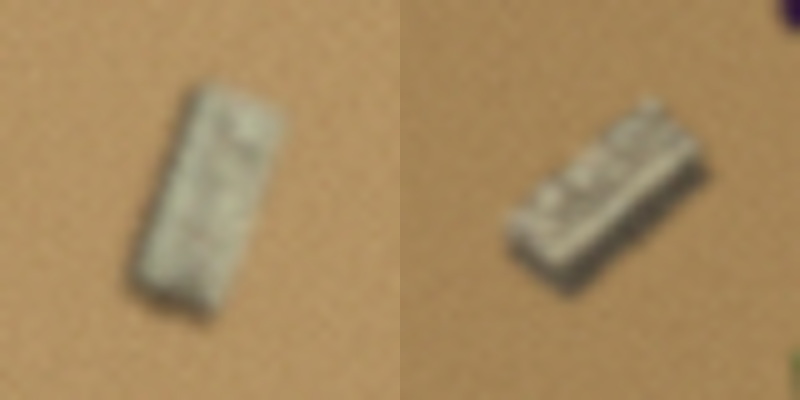

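View pics/bin.png

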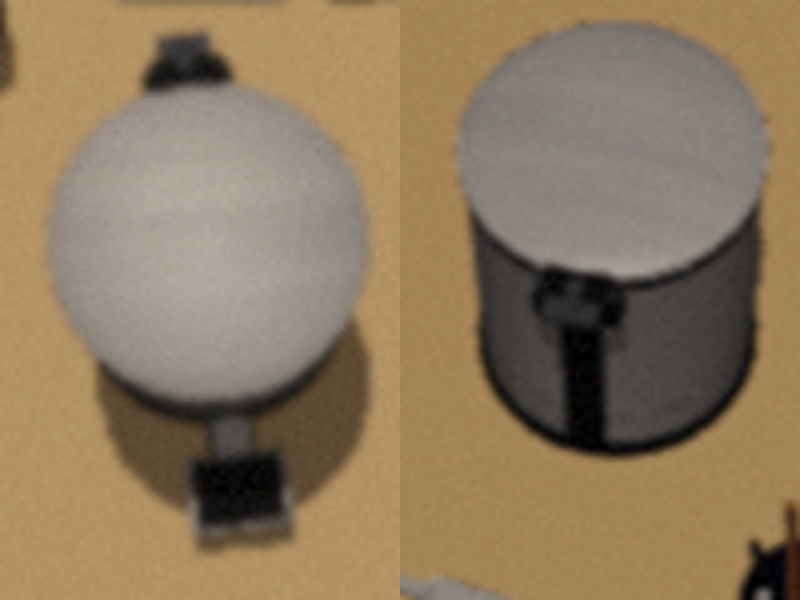

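The crops show the white straight block with a single tooth row: it's the quadrant cast, centre about (380,251.5) in top. Its ends are at about (383.4,241.7) and (376.5,261.2). The lid centre is at about (271.6,208.4) and the pad's rubber at about (277.5,258).

```bash
cat > h.py <<'E'
from station import bot,camera,camera_params
import numpy as np
def P(n):
    p=camera_params(n); return p,210/np.tan(np.radians(p["vertical_fov"]/2))
def ray(n,u,v,z):
    p,f=P(n); R=p["R"];c=-R.T@p["t"]; d=R.T@[(u-p["cx"])/f,(v-p["cy"])/f,1]
    return c+d*(z-c[2])/d[2]
def proj(n,X):
    p,f=P(n); x=p["R"]@X+p["t"]; return np.array([p["cx"],p["cy"]])+f*x[:2]/x[2]
E
python3 - <<'E'
from h import *
np.set_printoptions(precision=4,suppress=True)
c=ray("top",380,251.5,.024);a=ray("top",383.4,241.7,.024);b=ray("top",376.5,261.2,.024)
print("cast",c,a,b,np.linalg.norm(a-b),np.degrees(np.arctan2(*(a-b)[1::-1])))
print("cast scene",10*(proj("scene",c)-[173,170])+[400,0])
l=ray("top",271.6,208.4,.21);print("lid c",l)
# lid from scene: ellipse centre in crop (613,152)
print("lid scene",ray("scene",235+213/5,180+152/5,.21))
for u,v in[(190,460),(283,455),(197,527),(290,520),(200,548),(290,540)]:
    X=ray("top",230+u/5,160+v/5,.043);print("pad",X,np.hypot(*(X-l)[:2]))
print("foot scene", ray("scene",235+218/5,180+440/5,0))
h=ray("top",267.3,172,.2);print("hinge",h,np.hypot(*(h-l)[:2]))
p=ray("top",277.5,258,.043);d=(l-p)[:2];print("yaw pad->c",np.degrees(np.arctan2(d[1],d[0])),"c->hinge",np.degrees(np.arctan2(*(h-l)[1::-1])),np.hypot(*d))
from scipy.spatial.transform import Rotation as R
q=bot.get_obs()["tool_rot"];print(R.from_quat(q,scalar_first=True).as_matrix())
E
```

```text
cast [ 0.4575 -0.3023  0.024 ] [ 0.488  -0.3147  0.024 ] [ 0.4275 -0.2896  0.024 ] 0.06553421129943486 -22.53798979462747
cast scene [593.3008 178.4702]
lid c [0.5725 0.0341 0.21  ]
lid scene [0.578  0.0392 0.21  ]
pad [0.4622 0.049  0.043 ] 0.11134872711401392
pad [ 0.4641 -0.0084  0.043 ] 0.11644542148608045
pad [0.4211 0.0453 0.043 ] 0.15177484420165263
pad [ 0.4242 -0.0118  0.043 ] 0.1552084560425173
pad [0.4084 0.0437 0.043 ] 0.1644252639048353
pad [ 0.4121 -0.0115  0.043 ] 0.16678894997072016
foot scene [0.6437 0.0612 0.    ]
hinge [0.6763 0.0443 0.2   ] 0.10434090235105282
yaw pad->c 6.177695992946072 c->hinge 5.659555845085005 0.13006504273896263
[[ 0.9127  0.4085 -0.0011]
 [ 0.4085 -0.9127  0.0022]
 [-0.0001 -0.0024 -1.    ]]
```

```bash
python3 - <<'E'
from h import *
from scipy.spatial.transform import Rotation as R
o=bot.get_obs();A=R.from_quat(o["tool_rot"],scalar_first=True)
y=np.radians(5.7)
for t in(25,30):
    t_=np.radians(t);d=np.array([np.cos(y),np.sin(y),0]);k=np.array([0,0,1.])
    x=np.cos(t_)*d+np.sin(t_)*k; z=np.sin(t_)*d-np.cos(t_)*k
    T=R.from_matrix(np.c_[x,np.cross(z,x),z]);print(t,(T*A.inv()).as_rotvec().round(3))
print((np.array([.440,.0205,.12])-o["tool_pos"])*1e3)
E
```

```text
25 [ 0.11  -0.424 -0.317]
30 [ 0.133 -0.509 -0.315]
[ 174.84226733  613.01729726 -109.96738226]
```

drive_tool --commands '[[[15,55,20,0,0,0,0],[30,110,20,0,0,-0.1,0],[50,165,20,0,0,-0.2,0],[65,225,20,0.03,-0.1,-0.3,0],[80,280,10,0.06,-0.2,-0.315,0],[95,335,0,0.1,-0.35,-0.315,0],[110,390,0,0.133,-0.509,-0.315,0],[130,450,0,0.133,-0.509,-0.315,0],[145,505,0,0.133,-0.509,-0.315,0],[160,560,0,0.133,-0.509,-0.315,0],[175,613,-20,0.133,-0.509,-0.315,0],[175,613,-70,0.133,-0.509,-0.315,0]]]'

```text
clock: 1.6
tool_pos: [0.4449, 0.0238, 0.1649]
tool_rot: [-0.011, 0.963, 0.052, 0.264]
ft_force: [1.1, -2.0, -0.7]
finger_gap: -0.0002
grip_force: 0.0
```

drive_tool --commands '[[[0,0,-40,0,0,0,0],[0,0,-80,0,0,0,0],[0,0,-95,0,0,0,0],[0,0,-95,0,0,0,0],[0,0,-95,0,0,0,0]]]'

```text
clock: 2.22
tool_pos: [0.4554, 0.0037, 0.091]
tool_rot: [-0.004, 0.966, 0.04, 0.257]
ft_force: [0.8, -1.2, 0.3]
finger_gap: 0.0
grip_force: 0.0
```

```bash
python3 - <<'E'
from h import *
import cv2
o=bot.get_obs();print(o["tool_pos"],o["ft_force"],o["q"])
t=camera("top")[150:300,220:340,::-1];s=camera("scene")[120:270,220:340,::-1]
cv2.imwrite("pics/p1.png",cv2.resize(np.hstack([t,s]),None,fx=3.3,fy=3.3,interpolation=2))
E
```

```text
[0.45535303 0.00374386 0.09103466] [ 0.7821212  -1.24097676  0.30006798] [ 0.61101716  0.05808349 -0.72570202  2.50024324  0.67378914  0.10029538
 -2.24731607]
```

View pics/p1.png

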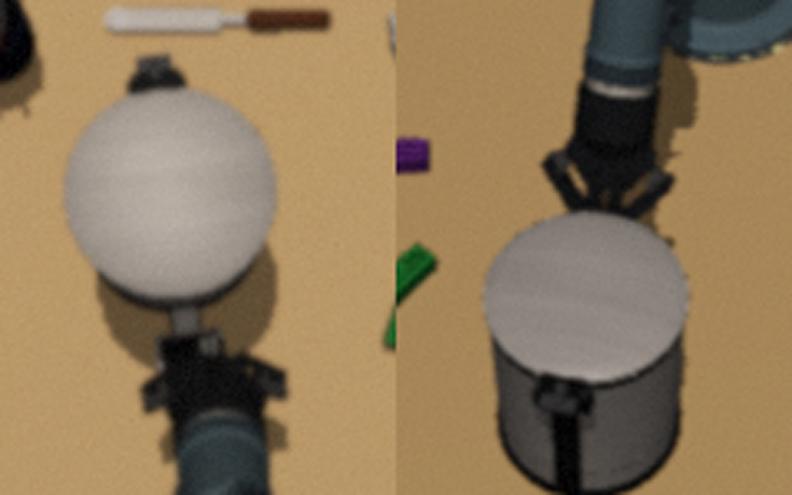

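The arm is at its elbow limit (q4 = 2.50) with this lean straight back. I'll lean the tool's upper end more sideways, towards −y and away from the bin.

```bash
cat >> h.py <<'E'
from scipy.spatial.transform import Rotation as R
def lean(t,a,yaw=5.7,top=245.7):
    t,a=np.radians([t,top]); u=np.array([np.sin(t)*np.cos(a),np.sin(t)*np.sin(a),np.cos(t)]); z=-u
    y=np.radians(yaw); d=np.array([np.cos(y),np.sin(y),0]); x=d-z*(d@z); x/=np.linalg.norm(x)
    return R.from_matrix(np.c_[x,np.cross(z,x),z])
def cur(): return R.from_quat(bot.get_obs()["tool_rot"],scalar_first=True)
E
python3 - <<'E'
from h import *
for yw in(5.7,30):
  print((lean(30,0,yw)*cur().inv()).as_rotvec().round(3))
E
```

```text
[0.449 0.302 0.077]
[0.296 0.196 0.453]
```

drive_tool --commands '[[[-10,0,60,0,0,0,0],[-10,0,80,0.1,0.07,0.02,0],[-10,0,80,0.2,0.14,0.03,0],[-10,0,80,0.3,0.2,0.05,0],[-10,0,80,0.45,0.3,0.077,0],[-10,0,80,0.45,0.3,0.077,0],[-10,0,80,0.45,0.3,0.077,0]]]'

```text
clock: 3.2
tool_pos: [0.4472, 0.0023, 0.1718]
tool_rot: [-0.235, 0.965, 0.015, 0.115]
ft_force: [-1.1, -0.9, -0.1]
finger_gap: 0.0001
grip_force: 0.0
```

```bash
python3 - <<'E'
from h import *
o=bot.get_obs();print(o["q"],(lean(30,0)*cur().inv()).as_rotvec().round(3),(np.array([.439,.0205,.06])-o["tool_pos"])*1e3, cur().as_matrix()[:,2])
E
```

```text
[ 0.61115022  0.07246196 -0.35242033  2.23547401 -0.67737373  0.85990568
 -0.82122904] [-0.004  0.005  0.009] [  -8.22484904   18.24788998 -111.81140199] [ 0.21456006  0.45690096 -0.86325286]
```

drive_tool --commands '[[[-8,18,-40,0,0,0,0],[-8,18,-80,0,0,0,0],[-8,18,-110,0,0,0,0],[-8,18,-110,0,0,0,0]]]'

```text
clock: 3.7
tool_pos: [0.4347, 0.0246, 0.0605]
tool_rot: [-0.235, 0.965, 0.018, 0.111]
ft_force: [-0.5, -0.2, 0.0]
finger_gap: -0.0001
grip_force: 0.0
```

```bash
python3 - <<'E'
from h import *
import cv2
o=bot.get_obs();print(o["tool_pos"],o["ft_force"],o["q"])
t=camera("top")[150:300,220:340,::-1];s=camera("scene")[120:270,220:340,::-1]
cv2.imwrite("pics/p2.png",cv2.resize(np.hstack([t,s]),None,fx=3.3,fy=3.3,interpolation=2))
E
```

```text
[0.4346589  0.02461175 0.06054058] [-0.53833974 -0.22216997  0.03272417] [ 0.59268731  0.28664198 -0.39722131  2.32574548 -0.79341102  0.58514785
 -0.63795947]
```

View pics/p2.png

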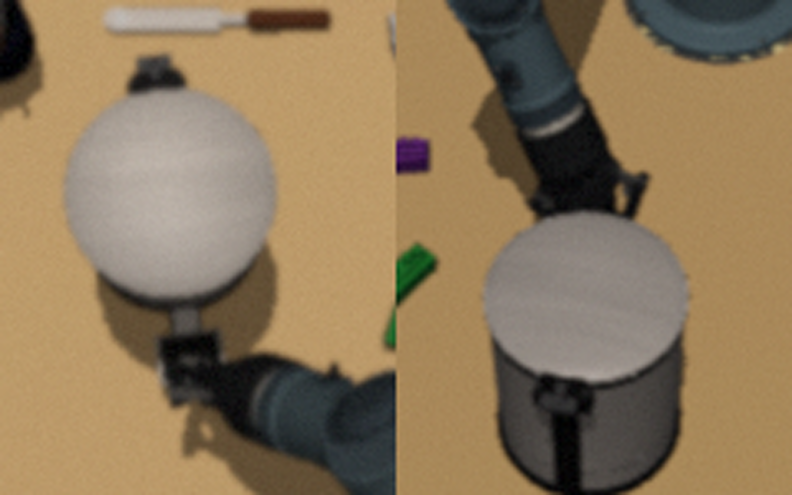

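The tip stands over the pad with the body clear of the bin, so I'll press slowly.

drive_tool --commands '[[[6,-4,-8,0,0,0,0],[6,-4,-14,0,0,0,0],[6,-4,-18,0,0,0,0],[6,-4,-22,0,0,0,0],[6,-4,-26,0,0,0,0],[6,-4,-30,0,0,0,0],[6,-4,-34,0,0,0,0],[6,-4,-37,0,0,0,0],[6,-4,-40,0,0,0,0],[6,-4,-42,0,0,0,0],[6,-4,-42,0,0,0,0]]]'

```text
clock: 5.18
tool_pos: [0.4452, 0.0174, 0.0224]
tool_rot: [-0.235, 0.965, 0.017, 0.114]
ft_force: [-10.3, -7.3, 29.2]
finger_gap: -0.0
grip_force: 15.1
```

drive_tool --commands '[[[0,0,-2,0,0,0,0],[0,0,-2,0,0,0,0],[0,0,-2,0,0,0,0],[0,0,-2,0,0,0,0]]]'

```text
clock: 5.68
tool_pos: [0.4454, 0.0174, 0.0215]
tool_rot: [-0.236, 0.965, 0.018, 0.115]
ft_force: [-14.2, -9.9, 41.4]
finger_gap: 0.0001
grip_force: 21.4
```

```bash
python3 - <<'E'
from h import *
import cv2
t=camera("top")[110:300,220:340,::-1];s=camera("scene")[120:310,220:340,::-1]
cv2.imwrite("pics/p3.png",cv2.resize(np.hstack([t,s]),None,fx=3,fy=3,interpolation=2))
E
```

```text
(no output)
```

View pics/p3.png

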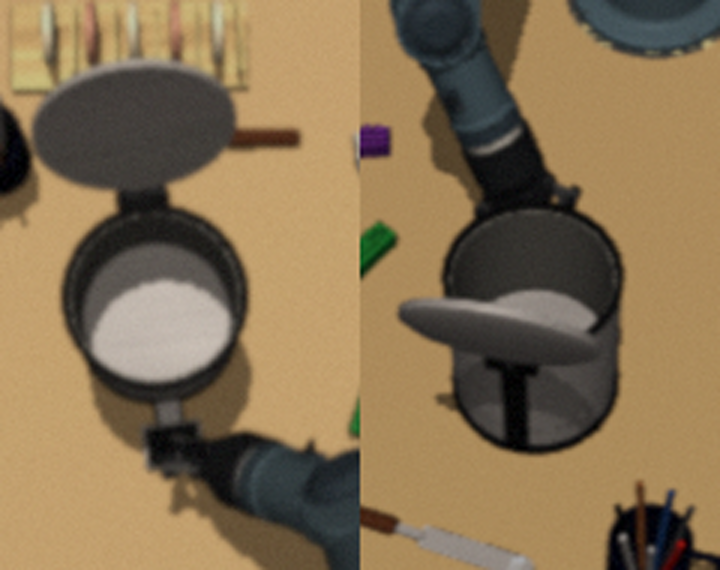

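The lid is past upright and open, leaning on its stop. I'll release the pedal slowly.

drive_tool --commands '[[[-2,2,8,0,0,0,0],[-4,0,16,0,0,0,0],[-4,0,24,0,0,0,0],[-4,0,34,0,0,0,0],[-4,0,60,0,0,0,0],[-4,0,110,0,0,0,0],[-4,0,160,0,0,0,0],[-4,0,180,0,0,0,0],[-4,0,180,0,0,0,0]]]'

```text
clock: 6.9
tool_pos: [0.4397, 0.0181, 0.1986]
tool_rot: [-0.233, 0.966, 0.018, 0.114]
ft_force: [-0.8, -0.8, -0.4]
finger_gap: -0.0001
grip_force: 0.0
```

```bash
python3 - <<'E'
from h import *
import cv2
print("mouth",ray("top",271.7,211,.2))
o=bot.get_obs();print(o["q"],o["tool_pos"],(lean(0,0,-22.5)*cur().inv()).as_rotvec().round(3),(np.array([.4575,-.3023,.15])-o["tool_pos"])*1e3)
t=camera("top")[110:300,220:410,::-1]
s=camera("scene")[120:310,150:340,::-1]
cv2.imwrite("pics/p4.png",cv2.resize(np.hstack([t,s]),None,fx=2.1,fy=2.1,interpolation=2))
E
```

```text
mouth [0.56681735 0.03400004 0.2       ]
[ 5.85659866e-01  1.48098526e-04 -3.53506252e-01  2.23678672e+00
 -6.71102197e-01  9.08676479e-01 -8.77237745e-01] [0.4397132  0.01806591 0.19856155] [-0.42   0.321 -0.421] [  17.78680199 -320.36590889  -48.56155282]
```

View pics/p4.png

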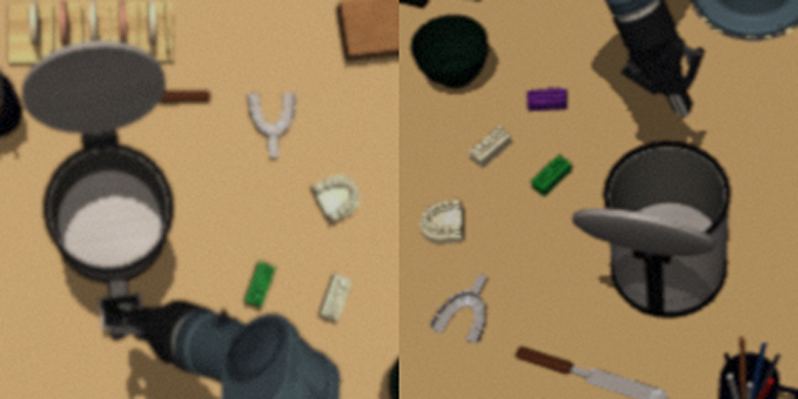

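The lid stays open with the pedal up. Next is the cast.

drive_tool --commands '[[[3,-50,0,-0.08,0.06,-0.08,0.7],[6,-105,0,-0.17,0.13,-0.17,0.7],[9,-160,0,-0.25,0.19,-0.25,0.7],[12,-215,0,-0.34,0.26,-0.34,0.7],[15,-270,0,-0.42,0.321,-0.421,0.7],[18,-320,-20,-0.42,0.321,-0.421,0.7],[18,-320,-60,-0.42,0.321,-0.421,0.7],[18,-320,-80,-0.42,0.321,-0.421,0.7],[18,-320,-80,-0.42,0.321,-0.421,0.7]]]'

```text
clock: 8.12
tool_pos: [0.454, -0.2997, 0.113]
tool_rot: [-0.003, 0.981, -0.196, -0.005]
ft_force: [0.6, -0.5, -1.0]
finger_gap: 0.0595
grip_force: 0.0
```

```bash
python3 - <<'E'
from h import *
import cv2
o=bot.get_obs();print(o["q"],o["tool_pos"],o["finger_gap"],(lean(0,0,-22.5)*cur().inv()).as_rotvec().round(3),(np.array([.4575,-.3023,.006])-o["tool_pos"])*1e3)
t=camera("top")[205:295,325:445,::-1]
s=camera("scene")[145:235,140:260,::-1]
cv2.imwrite("pics/p5.png",cv2.resize(np.hstack([t,s]),None,fx=3.3,fy=3.3,interpolation=2))
E
```

```text
[ 0.65442469  0.34015362 -0.16852567  1.93568273  0.06933505  0.88337457
 -1.51483997] [ 0.45402471 -0.29971988  0.11298279] 0.059480244494898145 [-0.008 -0.009  0.002] [   3.47528843   -2.58012196 -106.98279146]
```

View pics/p5.png

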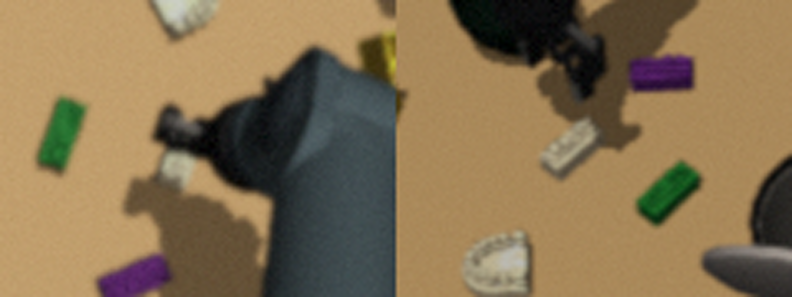

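drive_tool --commands '[[[4,-3,-50,0,0,0,0.7],[4,-3,-85,0,0,0,0.7],[4,-3,-100,0,0,0,0.7],[4,-3,-108,0,0,0,0.7],[4,-3,-108,0,0,0,0.7],[4,-3,-108,0,0,0,0.7]]]'

```text
clock: 8.98
tool_pos: [0.4626, -0.3055, 0.011]
tool_rot: [-0.001, 0.981, -0.196, 0.001]
ft_force: [0.2, -0.4, 0.9]
finger_gap: 0.0596
grip_force: 0.0
```

drive_tool --commands '[[[-5,3,-6,0,0,0,0.7],[-5,3,-6,0,0,0,0.7],[-5,3,-6,0,0,0,0],[-5,3,-6,0,0,0,0],[-5,3,-6,0,0,0,0],[-5,3,-6,0,0,0,0],[-5,3,-6,0,0,0,0],[-5,3,-6,0,0,0,0]]]' --grip_force 50

```text
clock: 9.98
tool_pos: [0.4569, -0.302, 0.0039]
tool_rot: [-0.001, 0.981, -0.196, -0.0]
ft_force: [1.0, -0.4, 2.4]
finger_gap: 0.0272
grip_force: 50.0
```

drive_tool --commands '[[[0,0,20,0,0,0,0],[0,0,60,0,0,0,0],[0,0,120,0,0,0,0],[0,0,180,0,0,0,0],[0,0,240,0,0,0,0],[0,0,290,0,0,0,0],[15,50,290,0,0,0,0],[30,100,290,0,0,0,0],[45,150,290,0,0,0,0],[60,200,290,0,0,0,0],[60,200,290,0,0,0,0]]]'

```text
clock: 11.35
tool_pos: [0.5168, -0.0949, 0.2928]
tool_rot: [-0.002, 0.982, -0.191, -0.002]
ft_force: [-0.2, -0.7, -1.0]
finger_gap: 0.0268
grip_force: 49.7
```

drive_tool --commands '[[[15,45,0,0,0,0,0],[30,90,0,0,0,0,0],[48,138,0,0,0,0,0],[48,138,0,0,0,0,0],[48,138,0,0,0,0,0]]]'

```text
clock: 11.98
tool_pos: [0.5638, 0.0347, 0.2925]
tool_rot: [-0.0, 0.98, -0.197, -0.002]
ft_force: [0.1, -0.1, -0.4]
finger_gap: 0.0269
grip_force: 49.7
```

```bash
python3 - <<'E'
from h import *
import cv2
o=bot.get_obs();print(o["q"],o["tool_pos"],o["finger_gap"],o["grip_force"])
t=camera("top")[110:300,190:380,::-1]
s=camera("scene")[60:250,180:370,::-1]
cv2.imwrite("pics/p6.png",cv2.resize(np.hstack([t,s]),None,fx=2.1,fy=2.1,interpolation=2))
E
```

```text
[ 0.25898054  0.20744944 -0.44784227  1.71327506  0.09262527  1.24510892
 -2.17724708] [0.56380032 0.03468675 0.29249855] 0.026920911520346133 49.71089243888855
```

View pics/p6.png

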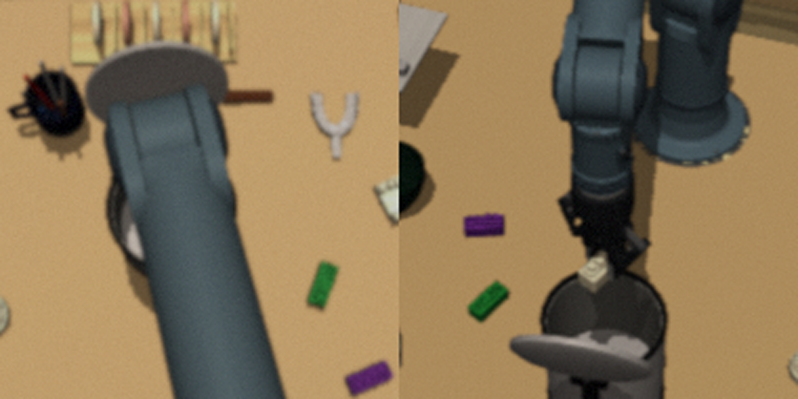

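The cast is held over the mouth, clear of the lid. I'll lower it and release.

drive_tool --commands '[[[4,1,-45,0,0,0,0],[4,1,-90,0,0,0,0],[4,1,-130,0,0,0,0],[4,1,-148,0,0,0,0],[4,1,-148,0,0,0,0],[4,1,-148,0,0,0,0]]]'

```text
clock: 12.82
tool_pos: [0.5701, 0.037, 0.1475]
tool_rot: [-0.002, 0.98, -0.197, 0.001]
ft_force: [0.2, 0.7, -0.2]
finger_gap: 0.0272
grip_force: 49.7
```

drive_tool --commands '[[[0,0,0,0,0,0,0.55],[0,0,0,0,0,0,0.55],[0,0,0,0,0,0,0.55],[0,0,0,0,0,0,0.55],[0,0,50,0,0,0,0.55],[0,0,100,0,0,0,0.55],[0,0,150,0,0,0,0.55],[-20,-20,180,0,0,0,0.55],[-40,-70,180,0,0,0,0.55],[-50,-120,180,0,0,0,0.55],[-60,-170,180,0,0,0,0.55],[-70,-220,180,0,0,0,0.55]]]'

```text
clock: 14.32
tool_pos: [0.4978, -0.1842, 0.3257]
tool_rot: [-0.001, 0.981, -0.196, -0.0]
ft_force: [0.9, -0.9, 0.1]
finger_gap: 0.0468
grip_force: 0.0
```

drive_tool --commands '[[[0,0,0,0,0,0,0.55],[0,0,0,0,0,0,0.55],[0,0,0,0,0,0,0.55],[0,0,0,0,0,0,0.55]]]'

```text
clock: 14.82
tool_pos: [0.4989, -0.1811, 0.3256]
tool_rot: [-0.001, 0.981, -0.195, -0.001]
ft_force: [-0.6, 0.5, -0.3]
finger_gap: 0.0468
grip_force: 0.0
```

```bash
python3 - <<'E'
from h import *
import cv2
print(bot.get_obs()["finger_gap"])
t=camera("top")[110:300,190:380,::-1]
s=camera("scene")[130:320,180:370,::-1]
cv2.imwrite("pics/p7.png",cv2.resize(np.hstack([t,s]),None,fx=2.1,fy=2.1,interpolation=2))
E
```

```text
0.04683648068807913
```

View pics/p7.png

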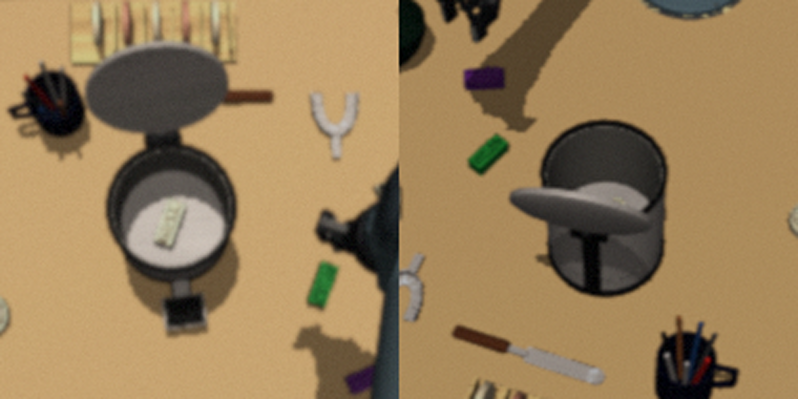

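The cast lies in the bin at about (170,222) in the crop. The lid is open, the pedal is up and the arm is clear.

```bash
python3 -c "
from station import bot
print(bot.close_job())"
```

```text
the job is handed in; nothing more can be done
None
```

The spoiled quadrant cast is in the bin with the lid standing open and the pedal back up; nothing else was touched, and the job was handed in at about 15 s of the 54 s, with no verdict shown.

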